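One turn on the flask press

TASK

Bring the plate of the flask press down by one screw pitch: push the black upright handle on the rim of its hand wheel clockwise, as seen from above, through exactly one full turn, so that the handle ends where it began. Push it round with closed fingertips or the outside of a finger, without taking the handle between the fingers, and then leave it. Leave the flask in the press and the things standing around it where they are.

Things in the scene. Friction and masses are not known exactly. Their poses are not given: they have to be found in the camera images.
- wheel (a joint): Angle of the hand wheel in rad about its vertical axis; grows clockwise seen from above (plate goes down 4 mm a turn). Starts anywhere from -2.6 to 2.6; one clockwise turn adds 6.283. No end stop within reach of the task (range -12 to 20). Dry friction about 0.25 N m (about 4 N at the handle), no spring: it stays where it is left.
- wheel_centre (a point): Centre of the hand wheel, on its vertical axis, at the middle of the rim's thickness, 168 mm above the bench. Rim: black, round bar 16 mm thick on a circle of radius 65 mm (top 8 mm above this point), three steel spokes, steel hub of 38 mm diameter; the bare screw in the middle ends at most 30 mm above this point. The point turns with the wheel; its x axis points at the handle.
- handle_mid (a point): Point on the axis of the wheel's only handle: an upright black cylinder of 24 mm diameter, standing on the rim 65 mm from the wheel's axis; its top is 23 mm above this point and the top of the rim 26 mm below it. It is rigid on the wheel and travels with it on a horizontal circle. Nothing else near the wheel reaches above the rim but the hub's screw.
- press: The flask press, bolted to the bench: grey foot 130 x 170 x 18 mm, two steel columns, grey bridge with its top at 138 mm, the wheel above it. Origin at the centre of the foot's underside, directly under the wheel's axis; yaw varies. It does not move.
- flask: Loose round brass flask, 80 mm diameter, 55 mm tall, standing on the press foot under the plate. Origin at the centre of its underside.
- model_tan: Loose tan plaster jaw model, 75 x 67 x 32 mm, bystander. Origin at the centre of its underside.
- model_white: Loose white plaster jaw model, 75 x 67 x 32 mm, bystander. Origin at the centre of its underside.
- jar_brown: Loose brown jar with a light cap, 58 mm diameter, 82 mm tall, bystander. Origin at the centre of its underside.
- jar_paste: Loose cream-coloured jar with a white lid, 43 mm diameter, 72 mm tall, bystander. Origin at the centre of its underside.
- spray_can: Loose slim white spray bottle, 37 mm diameter, 138 mm tall, bystander. Origin at the centre of its underside.

How it is judged:
On the way:
1. the handle has been pushed clockwise to about half-way round (value of joint wheel above 0 rad and distance of handle_mid from where it was at the start of the episode above 0.12 m and contact force between the fingers and wheel above 0.3 N), for 0.1 s.
At the end, for the whole second after the job is handed in: The wheel stands still one clockwise turn on from its start, with the handle within 13 mm (about 11 degrees) of where it began; the flask is within 10 mm and the bystanders within 15 mm of where they stood (value of joint wheel between 3.4 and 9.1 rad and distance of handle_mid from where it was at the start of the episode below 0.013 m and velocity of joint wheel between -0.05 and 0.05 rad/s and distance of flask from where it was at the start of the episode below 0.01 m and distance of each of model_tan, model_white, jar_brown, jar_paste, spray_can from where it was at the start of the episode below 0.015 m); the robot touches nothing.
It fails at once if the handle was taken between the fingers (the point between the finger pads came within 15 mm of the handle's axis, at the handle's height) instead of being pushed (horizontal distance between the grasp point and handle_mid below 0.015 m and z of the grasp point in the frame of handle_mid between -0.04 and 0.03 m).
It fails at once if the flask was lifted or shoved by more than 10 mm (distance of flask from where it was at the start of the episode above 0.01 m).
It fails at once if a bystander was lifted or shoved by more than 15 mm (distance of any of model_tan, model_white, jar_brown, jar_paste, spray_can from where it was at the start of the episode above 0.015 m).
It also fails if it takes over 48 s, if anything falls off the work surface, if the arm or the gripper's body presses on something with over 40 N, if the wrist force passes 120 N, or if a joint passes its speed limit or range.

ROBOT

A 6-joint arm with a two-finger parallel gripper is mounted at the origin on a cart in front of the work surface, level with it; the furniture and walls round the work are solid. World frame = base frame: x ahead of the robot, y to its left, z up, the work surface at z = 0. Lengths are in m, angles in rad, forces in N, time in s.
With the tool pointing down it reaches from about 0.3 to 0.75 m from the base axis. Payload 8.5 kg.
Tool frame: the origin (TCP) lies on the centre line of the jaws, within the pads' length; the fingertips stand 22 mm ahead of it and the grasp point (between the pads) lies 3 mm ahead of it (nose_length is the distance from the TCP to the fingertips, in m); z points along the fingers, y is the line along which they close (so a half turn about z gives the same grasp; the last joint's range is limited). The gripper opens to 88 mm and grips with 3 to 60 N. Pads are 18 mm wide; open, the fingers measure 123 mm over their backs; the gripper's body (75 mm by 187 mm) begins 45 mm behind the grasp point.
Start: joints at [1.016, 0.381, 1.297, -0, 1.464, -0.215], TCP at [0.183, 0.519, 0.261] pointing down, gripper open.
Joint ranges: [-3.11, 3.11], [-0.89, 2.33], [0.22, 2.48], [-1.42, 4.56], [0.17, 2.85], [-2.88, 2.88]. Speed limits (rad/s): [2.39, 2.39, 3.14, 3.14, 3.14, 3.14].

INTERFACE

Orientations are given as a rotation vector (axis times angle).
In Python, from plant import * gives the robot as it stands.
- The arm moves only by the tool step_arm, never from a script. Its argument "increments" is a list of rows, each a list of 6 numbers: the shift along the tool's x, y, z in cm, then the turn, a rotation vector about the tool's x, y, z in rad. In form: [[dx, dy, dz, ax, ay, az], ...]. A call has 1 to 5 rows; each row shifts and turns the commanded pose from where the row before left it, along the tool's axes as they then stand; what a row does not reach is not made up. A row lasts 1/8 s, in which the tool goes at most 62.5 mm and 10.7 degrees, less where a joint would pass 70% of its speed; a pose out of reach is approached as far as the arm can. A call with a gripper value outside its range is refused whole. "grip" is the opening, from -1 (shut) to 1 (fully open), set as the call begins (left out, the last holds). The fingers move at their own pace and stop on an object; the grip force is fixed at half the most. Time passes only in rows, so rows that do not move let the fingers close. It gives the time, the measured TCP pose, the force, the opening and the grip force at its end, in the units of the state.
- get_state(): the state, without advancing time (a new reading comes with each control period).
- grab_frame(name): name is "scene" or "top" or "wrist"; returns a dict with "frame" (384x512x3 uint8, blue, green, red), "K" (3x3 intrinsics, pixels), "dist" ([k1, k2, p1, p2, k3] as OpenCV has them; the pictures are not rectified), "R" (3x3) and "t" (3): a world point X has camera coordinates R X + t. Camera axes: x right, y down, z forward; pixel columns grow to the right and rows downward; lengths in m; the calibration is good to about 2 mm. A picture is of the moment at which its call begins. There is no depth.
- hand_in(): hands the job in; it is judged then, once.
The state is a dict: "clock": time; "joints": joint angles; "dq": joint speeds; "joint_torque": joint torques, N m; "position": TCP position; "eef_rot": TCP orientation; "force": force on the tool from outside, world axes, zero at the start; "wrist_torque": the same for the moment, N m; "width": finger opening in m; "grip_force": force on a finger pad.
Only numpy, scipy, OpenCV 4.12 (cv2) and the standard library are available. Lean on these libraries where they do the work, as an engineer would, in place of code of your own. Each camera call takes 0.05 s, during which the arm holds its last target. There are 200 camera calls.

## Working session

There is one attempt and no reset: what is moved stays moved. The work goes in short steps, Python scripts to look and compute and a tool call to move; the robot and the scene stay as the last step left them, time stands still between calls to the robot, and variables do not carry over. Pictures are saved under pics/ and viewed, at most 10 in all, crops included, and the job is handed in when it is done.

Besides the shell and the picture viewer there is one more tool, called as a command line: name --pt "numbers of a row" for each row, then --argument value for the rest. step_arm: Moves the arm, as the interface text tells. Its arguments: {"type":"object","properties":{"increments":{"type":"array"},"grip":{"type":"number"}},"required":["increments"]}

```bash
mkdir -p pics; python3 - <<'E'
from plant import *
import cv2,numpy as np
s=get_state();print(s)
a=[]
for n in("scene","top"):
    f=grab_frame(n);cv2.imwrite(f"pics/{n}0.png",f["frame"]);np.savez(f"{n}0.npz",**{k:np.array(v) for k,v in f.items()})
    print(n,f["K"],f["dist"],f["R"],f["t"])
    a.append(f["frame"])
E
```

```text
{'clock': 0.0, 'joints': array([ 1.01569742e+00,  3.81180229e-01,  1.29824846e+00, -1.43153384e-05,
        1.46360008e+00, -2.15315312e-01]), 'dq': array([ 0.00048892,  0.00029809, -0.00093469,  0.00125923,  0.0004006 ,
       -0.00059551]), 'joint_torque': array([ 1.59101335e-03, -4.37931275e+01, -2.24556881e+01,  7.13540590e-02,
        3.52142716e-02, -9.22798836e-05]), 'position': array([0.18318425, 0.51833282, 0.26015037]), 'eef_rot': array([-5.31075475e-01, -3.09584422e+00,  2.09858650e-03]), 'force': array([ 0.72922136, -0.14549538, -0.25157212]), 'wrist_torque': array([ 0.02543658, -0.03141609, -0.03320305]), 'grip_force': 0.0, 'width': 0.08839494202076792}
scene [[361.41501224   0.         252.92546603]
 [  0.         361.41501224 192.01382139]
 [  0.           0.           1.        ]] [0.03316347 0.         0.         0.         0.        ] [[-7.89047235e-01 -6.14332487e-01  2.37547674e-04]
 [-4.67337217e-01  5.99995775e-01 -6.49308089e-01]
 [ 3.98748526e-01 -5.12445767e-01 -7.60525442e-01]] [0.39996066 0.39493688 0.79503194]
top [[388.41841403   0.         261.26051526]
 [  0.         388.41841403 194.12012873]
 [  0.           0.           1.        ]] [-0.08107425  0.          0.          0.          0.        ] [[-0.01603873 -0.99973696 -0.01639393]
 [-0.98073244  0.01892227 -0.19443719]
 [ 0.19469625  0.01295954 -0.98077797]] [-0.05855314  0.5741519   1.20715763]
```

View pics/top0.png

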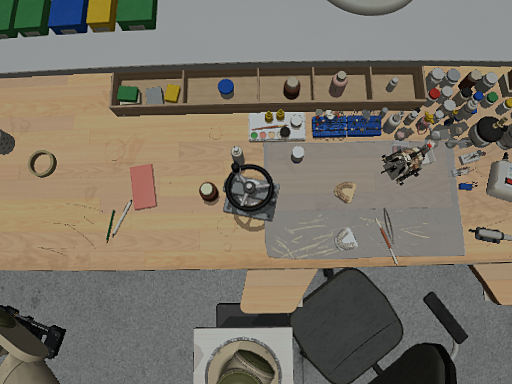

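View pics/scene0.png

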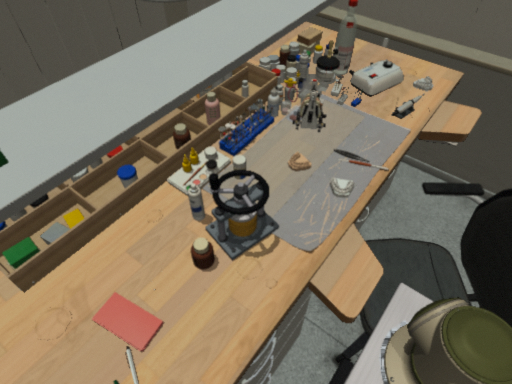

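The top view has the wheel at about (249,188), with the brown jar at (208,191) and the spray can at (237,152). In the scene view the wheel is at (238,192) and the handle seems to be at its upper left, near (212,165). I'll enlarge both.

```bash
cat > h.py <<'E'
import cv2,numpy as np
def load(n): return dict(np.load(n+".npz"))
def ray(f,u,v):
    p=cv2.undistortPoints(np.array([[[u,v]]],float),f["K"],f["dist"])[0,0]
    return -f["R"].T@f["t"], f["R"].T@np.array([p[0],p[1],1])
def onz(f,u,v,z):
    c,d=ray(f,u,v); return c+d*(z-c[2])/d[2]
def proj(f,X):
    return cv2.projectPoints(np.array(X,float).reshape(-1,1,3),cv2.Rodrigues(f["R"])[0],f["t"],f["K"],f["dist"])[0][:,0]
E
python3 - <<'E'
from h import *
t=load("top0");s=load("scene0")
a=cv2.resize(t["frame"][140:225,195:295],None,fx=4,fy=4,interpolation=2)
b=cv2.resize(s["frame"][140:225,175:275],None,fx=4,fy=4,interpolation=2)
cv2.imwrite("pics/crop0.png",np.hstack([a,b]))
print(onz(t,249,188,.168))
E
```

```text
[ 0.56999214 -0.03406234  0.168     ]
```

View pics/crop0.png

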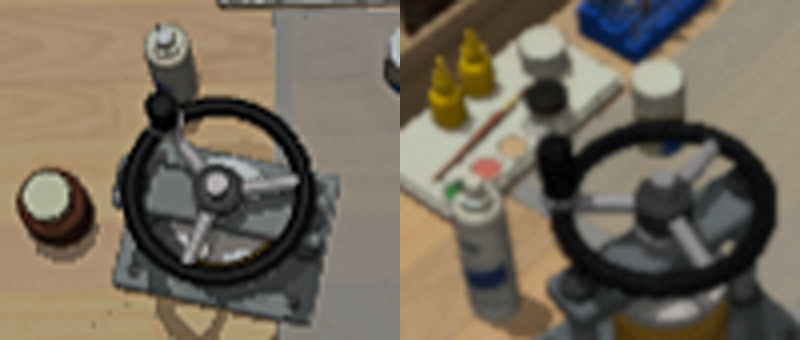

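The crops show the handle top at about (235,166) in the top picture and the rim centre at about (250,188). The spray can stands beside the handle and is well below handle height. Next I'll measure both points.

```bash
cat > m.py <<'E'
from h import *
from scipy.optimize import least_squares
def mask(f,x0,x1,y0,y1):
    g=f["frame"].max(2); m=np.zeros(g.shape,np.uint8); m[y0:y1,x0:x1]=(g[y0:y1,x0:x1]<55)*255; return m
def centre(f,box):
    m=mask(f,*box)
    n,l,st,_=cv2.connectedComponentsWithStats(m); k=1+st[1:,4].argmax()
    c=max(cv2.findContours((l==k).astype(np.uint8),0,1)[0],key=cv2.contourArea)[:,0].astype(float)
    P=np.array([onz(f,u,v,.168)[:2] for u,v in c])
    r=least_squares(lambda p:np.hypot(*(P-p[:2]).T)-p[2],[.57,-.034,.072],loss="soft_l1",f_scale=.001).x
    d=np.hypot(*(P-r[:2]).T)-r[2]
    return r,c[d>.008],(l==k)
E
python3 - <<'E'
from m import *
for n,box in(("top0",(220,280,155,220)),("scene0",(205,275,155,225))):
    f=load(n); r,o,m=centre(f,box); print(n,r,len(o)); print(o.tolist(), st if 0 else "")
t=load("top0");s=load("scene0")
print("handle top", onz(t,234.8,166.5,.225), "scene", onz(s,175+555/4,140+148/4,.225))
E
```

```text
top0 [ 0.56870912 -0.03540781  0.07340972] 32
[[234.0, 157.0], [233.0, 158.0], [233.0, 159.0], [234.0, 160.0], [234.0, 161.0], [234.0, 162.0], [234.0, 163.0], [233.0, 164.0], [232.0, 164.0], [232.0, 165.0], [231.0, 166.0], [232.0, 167.0], [232.0, 168.0], [250.0, 216.0], [264.0, 212.0], [265.0, 211.0], [272.0, 205.0], [273.0, 205.0], [274.0, 205.0], [274.0, 204.0], [274.0, 203.0], [275.0, 202.0], [275.0, 201.0], [274.0, 202.0], [238.0, 164.0], [238.0, 163.0], [237.0, 162.0], [236.0, 161.0], [235.0, 161.0], [234.0, 160.0], [233.0, 159.0], [233.0, 158.0]] 
scene0 [ 0.57144181 -0.02615496  0.07907198] 67
[[216.0, 174.0], [215.0, 174.0], [214.0, 174.0], [213.0, 174.0], [212.0, 174.0], [211.0, 174.0], [210.0, 175.0], [210.0, 176.0], [209.0, 177.0], [209.0, 178.0], [209.0, 179.0], [209.0, 180.0], [209.0, 181.0], [223.0, 219.0], [222.0, 220.0], [221.0, 220.0], [220.0, 220.0], [219.0, 220.0], [218.0, 220.0], [217.0, 219.0], [218.0, 220.0], [218.0, 221.0], [218.0, 222.0], [219.0, 223.0], [219.0, 224.0], [220.0, 223.0], [221.0, 224.0], [222.0, 224.0], [223.0, 224.0], [223.0, 223.0], [223.0, 222.0], [223.0, 221.0], [224.0, 220.0], [257.0, 218.0], [256.0, 219.0], [256.0, 220.0], [256.0, 221.0], [257.0, 222.0], [257.0, 223.0], [257.0, 224.0], [257.0, 223.0], [257.0, 222.0], [257.0, 221.0], [258.0, 220.0], [259.0, 219.0], [260.0, 219.0], [261.0, 220.0], [261.0, 221.0], [261.0, 222.0], [261.0, 223.0], [261.0, 224.0], [262.0, 224.0], [263.0, 224.0], [264.0, 224.0], [265.0, 224.0], [266.0, 224.0], [266.0, 223.0], [266.0, 222.0], [266.0, 221.0], [266.0, 220.0], [266.0, 219.0], [266.0, 218.0], [265.0, 217.0], [265.0, 216.0], [265.0, 215.0], [265.0, 214.0], [265.0, 213.0]] 
handle top [0.62125007 0.0033002  0.225     ] scene [ 0.43065344 -0.13927326  0.225     ]
```

step_arm --pt "0 0 0 0 0 -0.17" --pt "0 0 0 0 0 -0.17" --pt "0 0 0 0 0 0" --grip -1

```text
clock: 0.48
position: [0.1832, 0.5184, 0.2604]
eef_rot: [-0.002, -3.141, 0.001]
force: [-0.1, -0.1, 0.7]
width: 0.0601
grip_force: 0.0
```

```bash
python3 - <<'E'
from h import *
s=load("scene0"); print("handle top scene", onz(s,213.75,177,.225))
from scipy.optimize import brentq
C=np.array([.5687,-.0354]);R=.065
def d(ph,th):
    q=abs(R*np.array([np.cos(th)-np.cos(ph),np.sin(th)-np.sin(ph)]))-[.009,.0175]
    return np.hypot(*np.maximum(q,0))-.012
for k in range(0,361,30):
    th=np.radians(36.4-k); ph=brentq(lambda p:d(p,th),th+.1,th+1.2)
    print(k,np.degrees(ph),(C+R*np.array([np.cos(ph),np.sin(ph)])).round(4))
E
```

```text
handle top scene [0.61977108 0.00800193 0.225     ]
0 61.16423172871745 [0.6    0.0215]
30 34.266465678264304 [0.6224 0.0012]
60 3.066623203458624 [ 0.6336 -0.0319]
90 -26.595654804722724 [ 0.6268 -0.0645]
120 -64.2436005324435 [ 0.5969 -0.0939]
150 -94.43178357929763 [ 0.5637 -0.1002]
180 -118.83576827128253 [ 0.5374 -0.0923]
210 -145.7335343217357 [ 0.515 -0.072]
240 -176.93337679654138 [ 0.5038 -0.0389]
270 -206.59565480472273 [ 0.5106 -0.0063]
300 -244.24360053244354 [0.5405 0.0231]
330 -274.4317835792976 [0.5737 0.0294]
360 -298.8357682712826 [0.6    0.0215]
```

step_arm --pt "-2.6 -3.2 0 0 0 0" --pt "-2.6 -3.2 0 0 0 0" --pt "-2.6 -3.2 0 0 0 0" --pt "-2.6 -3.2 0 0 0 0" --pt "-2.6 -3.2 0 0 0 0"

```text
clock: 1.1
position: [0.314, 0.3574, 0.2607]
eef_rot: [-0.006, -3.142, 0.0]
force: [-0.3, -0.0, 0.2]
width: 0.0103
grip_force: 0.0
```

step_arm --pt "-2.6 -3.2 0 0 0 0" --pt "-2.6 -3.2 0 0 0 0" --pt "-2.6 -3.2 0 0 0 0" --pt "-2.6 -3.2 0 0 0 0" --pt "-2.6 -3.2 0 0 0 0"

```text
clock: 1.72
position: [0.4441, 0.1974, 0.2607]
eef_rot: [-0.007, -3.141, -0.0]
force: [-0.1, -0.1, -0.7]
width: 0.0004
grip_force: 0.0
```

step_arm --pt "-2.6 -3.2 0 0 0 0" --pt "-2.6 -3.2 0 0 0 0" --pt "-2.6 -3.2 0 0 0 0" --pt "-2.6 -3.2 0 0 0 0" --pt "0 0 0 0 0 0"

```text
clock: 2.35
position: [0.5485, 0.0687, 0.26]
eef_rot: [-0.01, -3.141, 0.0]
force: [-0.3, 1.2, 0.1]
width: 0.0005
grip_force: 0.0
```

step_arm --pt "-1.1 -1.9 0 0 0 0" --pt "-1.1 -1.9 0 0 0 0" --pt "0 0 2.6 0 0 0" --pt "0 0 2.6 0 0 0" --pt "0 0 0 0 0 0"

```text
clock: 2.98
position: [0.569, 0.0322, 0.2074]
eef_rot: [-0.001, -3.138, -0.001]
force: [-0.1, -0.3, 0.0]
width: 0.0008
grip_force: 0.0
```

```bash
python3 - <<'E'
from plant import *
from h import *
f=[grab_frame(n) for n in("top","scene")]
for n,g in zip(("top1","scene1"),f): np.savez(n+".npz",**{k:np.array(v) for k,v in g.items()})
a=cv2.resize(f[0]["frame"][140:225,195:295],None,fx=4,fy=4,interpolation=2)
b=cv2.resize(f[1]["frame"][140:225,175:275],None,fx=4,fy=4,interpolation=2)
cv2.imwrite("pics/crop1.png",np.hstack([a,b])); print(get_state()["position"])
E
```

```text
[0.5699036  0.03227717 0.20963878]
```

View pics/crop1.png

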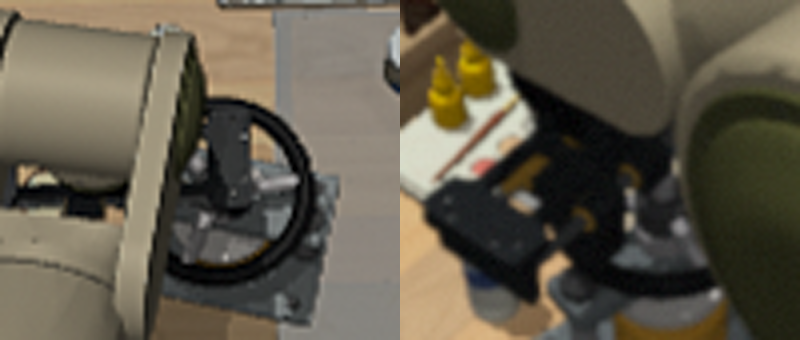

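The arm hides the handle in both views (gripper at (225,165) in the left crop), so I'll feel for first contact with the force reading.

step_arm --pt "-1.0 -0.2 0 0 0 0" --pt "-1.0 -0.4 0 0 0 0" --pt "0 0 0 0 0 0"

```text
clock: 3.45
position: [0.5903, 0.0262, 0.2088]
eef_rot: [0.0, 3.141, -0.0]
force: [0.4, 0.3, 0.4]
width: 0.0005
grip_force: 0.0
```

step_arm --pt "-0.2 -0.1 0 0 0 0" --pt "0 0 0 0 0 0"

```text
clock: 3.7
position: [0.5914, 0.0256, 0.2088]
eef_rot: [0.0, -3.142, -0.0]
force: [-0.2, 0.0, 0.4]
width: 0.0005
grip_force: 0.0
```

step_arm --pt "-0.2 -0.1 0 0 0 0" --pt "0 0 0 0 0 0"

```text
clock: 3.95
position: [0.5935, 0.0246, 0.2088]
eef_rot: [-0.0, 3.142, -0.0]
force: [0.8, 1.1, -0.6]
width: 0.0007
grip_force: 0.0
```

step_arm --pt "-0.2 -0.1 0 0 0 0" --pt "0 0 0 0 0 0"

```text
clock: 4.2
position: [0.5955, 0.0235, 0.2087]
eef_rot: [-0.0, 3.142, -0.0]
force: [0.3, -0.0, -0.0]
width: 0.0004
grip_force: 0.0
```

step_arm --pt "-0.2 -0.1 0 0 0 0" --pt "0 0 0 0 0 0"

```text
clock: 4.45
position: [0.5975, 0.0225, 0.2087]
eef_rot: [-0.0, 3.142, -0.0]
force: [-0.3, -0.2, 0.7]
width: 0.0003
grip_force: 0.0
```

step_arm --pt "-0.2 -0.1 0 0 0 0" --pt "0 0 0 0 0 0"

```text
clock: 4.7
position: [0.5995, 0.0215, 0.2087]
eef_rot: [-0.0, 3.142, -0.0]
force: [0.0, -0.1, 0.3]
width: 0.0001
grip_force: 0.0
```

step_arm --pt "-0.2 -0.2 0 0 0 0" --pt "0 0 0 0 0 0"

```text
clock: 4.95
position: [0.6015, 0.0195, 0.2087]
eef_rot: [-0.0, 3.142, -0.0]
force: [-0.5, 0.2, 0.6]
width: 0.0005
grip_force: 0.0
```

step_arm --pt "-0.2 -0.1 0 0 0 0" --pt "0 0 0 0 0 0"

```text
clock: 5.2
position: [0.6035, 0.0186, 0.2087]
eef_rot: [0.0, -3.142, 0.0]
force: [1.1, -0.6, -0.8]
width: 0.0006
grip_force: 0.0
```

step_arm --pt "-0.2 -0.2 0 0 0 0" --pt "0 0 0 0 0 0"

```text
clock: 5.45
position: [0.6051, 0.0167, 0.2086]
eef_rot: [0.0, -3.14, -0.001]
force: [-3.5, 1.5, 0.9]
width: 0.0006
grip_force: 2.0
```

step_arm --pt "-0.2 -0.2 0 0 0 0" --pt "0 0 0 0 0 0"

```text
clock: 5.7
position: [0.607, 0.0145, 0.2086]
eef_rot: [0.0, -3.14, 0.0]
force: [-4.3, -0.4, 0.8]
width: 0.0004
grip_force: 2.4
```

Contact was first felt at TCP of about (0.604, 0.018), close to the prediction. The measured offset to the handle looks a bit small, so I'll check the contact geometry with the wrist camera.

```bash
python3 - <<'E'
from plant import *
from h import *
F=[];M=[]
for i in range(8):
    g=grab_frame("wrist"); s=get_state(); F.append(s["force"]);M.append(s["wrist_torque"])
print(np.mean(F,0),np.mean(M,0),np.std(M,0),s["joints"],s["position"])
np.savez("wrist1.npz",**{k:np.array(v) for k,v in g.items()})
cv2.imwrite("pics/wrist1.png",g["frame"])
print("handle mid/top proj",proj(g,[[.621,.003,.202],[.621,.003,.225]]),"tip",proj(g,[list(s["position"]-[0,0,.022])]))
E
```

```text
[-4.91745335  0.17487523  0.87709594] [ 0.00504304  0.78154785 -0.09690729] [0.01893435 0.02614876 0.03722487] [-1.70687394e-01  5.20219283e-01  1.21628653e+00 -5.40021254e-04
  1.40625250e+00 -1.74147682e+00] [0.60699629 0.01448472 0.20861906]
handle mid/top proj [[229.74980962 308.40727218]
 [225.32628118 344.72009393]] tip [[255.48664532 263.96945167]]
```

View pics/wrist1.png

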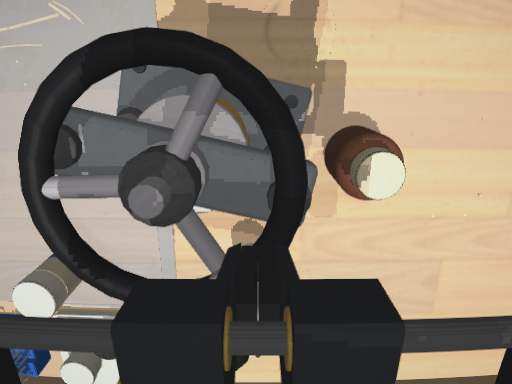

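The wrist view shows the finger block at (258,300), with the handle hidden behind it on the far side. The moment puts the contact about 20 mm to the -y side of the TCP, so the push is on the block's corner, well clear of the 15 mm limit. I'll push round in 15° rows.

step_arm --pt "-0.77 -0.39 0 0 0 0" --pt "-1.03 -1.35 0 0 0 0" --pt "-0.65 -1.57 0 0 0 0" --pt "-0.22 -1.68 0 0 0 0" --pt "0.22 -1.68 0 0 0 0"

```text
clock: 6.72
position: [0.6312, -0.051, 0.2083]
eef_rot: [0.001, -3.139, -0.005]
force: [-6.8, 10.8, 0.3]
width: 0.0006
grip_force: 4.7
```

step_arm --pt "0.65 -1.57 0 0 0 0" --pt "1.03 -1.35 0 0 0 0" --pt "1.35 -1.03 0 0 0 0" --pt "1.57 -0.65 0 0 0 0" --pt "1.68 -0.22 0 0 0 0"

```text
clock: 7.35
position: [0.569, -0.1, 0.209]
eef_rot: [0.0, 3.139, 0.003]
force: [6.5, 7.1, -0.0]
width: 0.0004
grip_force: 4.0
```

step_arm --pt "1.68 0.22 0 0 0 0" --pt "1.57 0.65 0 0 0 0" --pt "1.35 1.03 0 0 0 0" --pt "1.03 1.35 0 0 0 0" --pt "0.65 1.57 0 0 0 0"

```text
clock: 7.98
position: [0.506, -0.052, 0.2091]
eef_rot: [0.001, 3.141, -0.002]
force: [3.7, -4.6, -0.1]
width: 0.0003
grip_force: 2.2
```

```bash
python3 - <<'E'
from plant import *
from h import *
F=[]
for i in range(2):
    g=[grab_frame(n) for n in("top","wrist")]; F.append(get_state()["force"])
print(np.mean(F,0))
a=cv2.resize(g[0]["frame"][140:225,195:295],(400,340),interpolation=2)
cv2.imwrite("pics/half.png",np.hstack([a,cv2.resize(g[1]["frame"],(400,340))]))
E
```

```text
[-0.31711918 -0.68976742  0.09912593]
```

View pics/half.png

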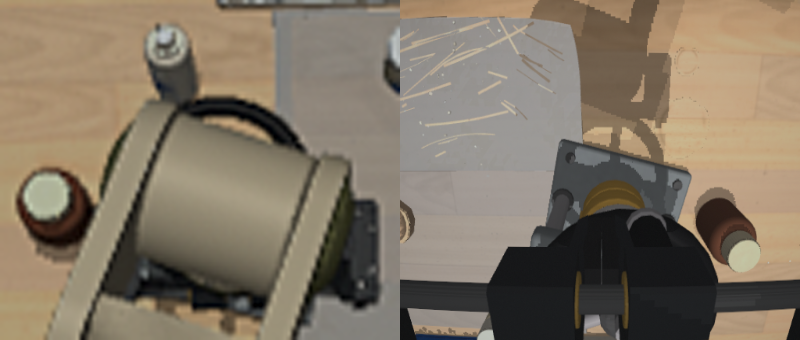

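In the left crop the spray can (167,45) and jar (50,200) haven't moved; the wrist view shows the handle still hidden behind the finger. I'll continue the push.

step_arm --pt "0.22 1.68 0 0 0 0" --pt "-0.22 1.68 0 0 0 0" --pt "-0.65 1.57 0 0 0 0" --pt "-1.03 1.35 0 0 0 0" --pt "-1.35 1.03 0 0 0 0"

```text
clock: 8.8
position: [0.5366, 0.022, 0.2084]
eef_rot: [0.001, -3.139, -0.0]
force: [-3.1, -3.1, -0.4]
width: 0.0004
grip_force: 1.7
```

step_arm --pt "-0.79 0.37 0 0 0 0" --pt "-0.79 0.28 0 0 0 0" --pt "-0.84 0.16 0 0 0 0" --pt "-0.84 0.06 0 0 0 0" --pt "0 0 0 0 0 0"

```text
clock: 9.43
position: [0.5701, 0.0297, 0.2088]
eef_rot: [0.0, 3.14, 0.001]
force: [0.4, 0.6, -1.0]
width: 0.0004
grip_force: 0.0
```

step_arm --pt "-0.5 -0.05 0 0 0 0" --pt "-0.5 -0.1 0 0 0 0" --pt "-0.5 -0.15 0 0 0 0" --pt "-0.4 -0.2 0 0 0 0" --pt "-0.4 -0.2 0 0 0 0"

```text
clock: 10.05
position: [0.5923, 0.0226, 0.2088]
eef_rot: [0.0, -3.141, -0.0]
force: [-6.3, -0.3, 1.6]
width: 0.0006
grip_force: 2.9
```

step_arm --pt "-0.3 -0.1 0 0 0 0" --pt "-0.3 -0.15 0 0 0 0" --pt "-0.3 -0.15 0 0 0 0" --pt "0 0 0 0 0 0"

```text
clock: 10.55
position: [0.6005, 0.017, 0.2088]
eef_rot: [-0.002, -3.139, 0.005]
force: [-9.9, -8.5, 3.5]
width: 0.0002
grip_force: 5.9
```

The force fits friction on the face with the handle almost home. I'll back off, lift clear and compare it with the start picture.

step_arm --pt "0.6 0.1 0 0 0 0" --pt "1.5 0.7 0 0 0 0" --pt "1.2 0 0 0 0 0" --pt "0 0 -2.5 0 0 0" --pt "0 0 -3.5 0 0 0"

```text
clock: 11.18
position: [0.568, 0.0266, 0.2691]
eef_rot: [0.0, -3.141, -0.0]
force: [0.6, 0.1, 0.8]
width: 0.0005
grip_force: 0.0
```

step_arm --pt "2 4 0 0 0 0" --pt "2 5 0 0 0 0" --pt "2 5 0 0 0 0" --pt "2 5 0 0 0 0" --pt "2 5 0 0 0 0"

```text
clock: 11.8
position: [0.4676, 0.2682, 0.2691]
eef_rot: [-0.0, 3.14, 0.001]
force: [-0.5, 0.1, 0.2]
width: 0.0004
grip_force: 0.0
```

```bash
python3 - <<'E'
from plant import *
from m import *
f=[grab_frame(n) for n in("top","scene")]
for n,g in zip(("top2","scene2"),f): np.savez(n+".npz",**{k:np.array(v) for k,v in g.items()})
f0=[load("top0"),load("scene0")]
a=[cv2.resize(x["frame"][140:225,195:295],None,fx=3,fy=3,interpolation=2) for x in(f0[0],f[0])]
b=[cv2.resize(x["frame"][140:225,175:275],None,fx=3,fy=3,interpolation=2) for x in(f0[1],f[1])]
cv2.imwrite("pics/cmp.png",np.vstack([np.hstack(a),np.hstack(b)])); print(get_state()["position"],get_state()["force"])
E
```

```text
[0.46627095 0.27031736 0.26912036] [ 0.51102402 -1.35490312  0.16409576]
```

View pics/cmp.png

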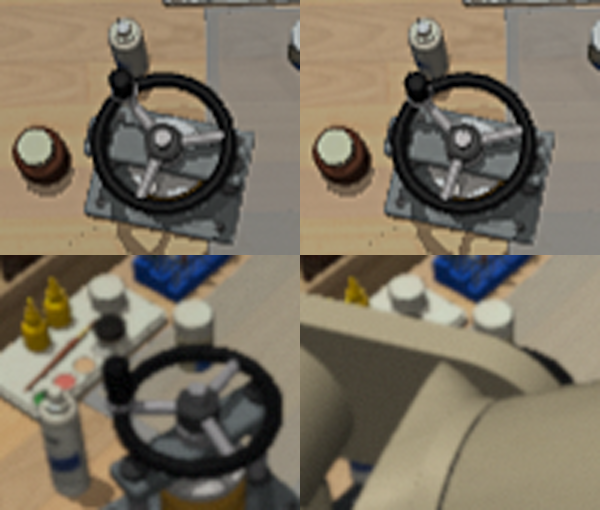

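Left is the start and right is now. The handle top moved from (120,81) to about (117,85) in 3x pixels, so it's roughly 5 mm short, and the bystanders haven't moved. One numeric check of that, then I'll hand in.

```bash
python3 - <<'E'
from plant import *
from h import *
a,b=load("top0"),load("top2")
def c(f):
    g=f["frame"].max(2)[157:174,226:243].astype(float); w=np.clip(60-g,0,None)
    k=cv2.getStructuringElement(2,(7,7))/37. if 0 else cv2.getStructuringElement(2,(9,9)).astype(float)
    s=cv2.filter2D(w,-1,k); s=np.where(s>.9*s.max(),s-.9*s.max(),0); y,x=np.mgrid[:17,:17]
    return onz(f,226+(s*x).sum()/s.sum(),157+(s*y).sum()/s.sum(),.225)
A,B=c(a),c(b); d=np.hypot(*(A-B)[:2]); print(A,B,d)
m=cv2.absdiff(a["frame"],b["frame"]).max(2)
for n,(x,y) in dict(spray=(237,152),jar=(208,191),paste=(298,154),tan=(345,192),white=(346,239),flask=(250,210)).items(): print(n,(m[y-14:y+15,x-14:x+15]>50).sum())
if d<.009: print(hand_in())
E
```

```text
[0.61396153 0.00110179 0.225     ] [0.603347   0.00511418 0.225     ] 0.01134757156311988
spray 10
jar 0
paste 0
tan 0
white 0
flask 35
```

The centroid is contaminated by the rim. I'll measure the rotation from the spokes by circular correlation instead.

```bash
python3 - <<'E'
from h import *
C=np.array([.5687,-.0354])
def pol(n,z,r0,r1):
    f=load(n); th=np.radians(np.arange(0,360,.5)); r=np.linspace(r0,r1,20)
    T,Rr=np.meshgrid(th,r,indexing="ij")
    X=np.stack([C[0]+Rr*np.cos(T),C[1]+Rr*np.sin(T),0*T+z],-1)
    p=proj(f,X.reshape(-1,3)).reshape(720,20,2).astype(np.float32)
    return cv2.remap(f["frame"],p,None,cv2.INTER_CUBIC).astype(float).mean(2)
for name,z,r0,r1,lo,hi in(("handle",.225,.055,.078,10,70),("spokes",.168,.025,.052,0,360)):
    a,b=pol("top0",z,r0,r1),pol("top2",z,r0,r1); i=slice(lo*2,hi*2)
    e=[((a[i]-np.roll(b,k,0)[i])**2).mean() for k in range(-50,51)]
    k=np.argmin(e)-50; print(name,"b rotated ccw by",-k/2,"deg",e[k+50],e[50])
    if name=="handle":
        for q in(a,b):
            w=np.clip(60-q[i].mean(1),0,None); t=np.arange(lo,hi,.5); print("dark centroid deg",(w*t).sum()/w.sum())
E
```

```text
handle b rotated ccw by 5.0 deg 244.20087962962964 1134.6943055555557
dark centroid deg 32.321316650404626
dark centroid deg 36.64982309716048
spokes b rotated ccw by 3.5 deg 211.9794212962963 417.29969907407406
```

Both measures agree: the wheel is 3.5 to 5° (about 5 mm) short, inside the 13 mm limit. Handing in.

```bash
python3 -c "
from plant import *
print(hand_in())"
```

```text
the job is handed in; nothing more can be done
None
```

I pushed the hand wheel one full clockwise turn and handed the job in; the handle measured about 5 mm (3.5–5°) short of its start, within the 13 mm limit, the pictures showed no bystander shifted, and the arm was clear, but the hand-in returned no verdict.

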